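# Lock the indexing plate of a milling fixture

## Task

Lock the indexing fixture: push the blue post round with a fingertip until the slot in the steel plate faces the brass locking bar, then push the bar's red pad until the bar has gone fully home into the slot, and leave it there with the hand clear. Pushing is all it needs: do not lift or tip the plate off its spindle, and leave the tools and small parts around and on the fixture where they are.

Things in the scene. Friction and masses are not known exactly. Their poses are not given: they have to be found in the camera images.
- fixture: Green cast base slab bolted to the bench (cannot move), 20 mm thick, spanning x -90 to 90, y -215 to 90 mm. Origin: on the vertical spindle axis at bench height; x, y level, z up; +y runs along the bar from its pad to the spindle. A steel spindle pin, 24 mm across, stands at the origin up to z 58 mm. The bar's guide block spans x -26 to 26, y -150 to -105 mm, 48 mm high.
- plate: Loose steel disc, 150 mm across, 14 mm thick (24 to 38 mm above the bench), 0.9 kg, set over the spindle pin with 1.5 mm play; turns freely either way, stays where left. Origin: centre of underside; z up. Its one slot lies along its -y axis, open at the rim, 21 mm wide (31 at the rim), 28 deep, yellow marks beside it; the post is on its +y side. In line when its axes match the fixture's.
- plate_slot (a point): Middle of the slot's mouth at the plate's rim, 75 mm from the spindle axis, half-way up the plate (31 mm above the bench). In line with the bar when it lies on the fixture's -y axis.
- plate_post (a point): Centre, half-way up, of the blue post by which the plate is pushed round: upright cylinder 20 mm across, 34 mm tall (38 to 72 mm above the bench), 50 mm from the spindle axis, directly opposite the slot.
- lock_bar (a joint): Travel of the brass locking bar in m, 0 (right out) to 0.042 (fully home, at its stop), growing as the bar moves along the fixture's +y to the spindle. Starts at 0 to 0.010. Slides with 2.5 N of friction (a little more when fast), no spring, stays where left. If the slot is not in line, the nose meets the plate's rim at 0.020.
- bar_pad (a point): Centre of the outer face of the bar's red pad, the face to push (it looks along the fixture's -y; push along +y). The pad is upright, 64 mm wide, 50 mm tall (25 to 75 mm above the bench), 12 mm thick. This point is 203 mm from the spindle axis with the bar right out, 161 mm when home.
- bar_nose (a point): Tip of the bar's rounded brass nose, 14 mm wide and 12 mm high, 31 mm above the bench; on the fixture's -y axis, 95 mm from the spindle axis with the bar right out, 53 mm when home.
- collet: Bystander: steel collet, 28 mm across, 46 mm tall, standing on the fixture's slab beside the bar (on its -x side). Origin at its foot.
- bolt: Bystander: dark bolt standing on its head, 24 mm across, 48 mm tall, on the slab beside the bar (on its +x side). Origin at its foot.
- chuck_key: Bystander: T-handled chuck key lying on the bench to the left, 114 x 130 mm, 16 mm high. Origin under its middle.
- oil_can: Bystander: yellow oil bottle with a red cap, 60 mm across, 150 mm tall, standing at the left. Origin at its foot.
- wrench: Bystander: 180 mm wrench lying at the right. Origin under its middle.
- vee_block: Bystander: dark steel vee block, 50 x 50 x 45 mm, at the right. Origin under its middle.
- brush: Bystander: 200 mm brush lying at the right, nearer the robot. Origin under its middle.
Not all that is in view belongs to the job. What is shaped like the plate but orange or purple is not meant.

How it is judged:
By the outcome, as a careful person would: the job done as asked, in the order asked, and still so for the second after the job is handed in, with the robot touching nothing.
It also fails if it takes over 64 s, if anything falls off the work surface, if the arm or the gripper's body presses on something with over 40 N, if the wrist force passes 120 N, or if a joint passes its speed limit or range.

## Robot

A 7-joint arm with a two-finger parallel gripper is mounted at the origin on the work surface. World frame = base frame: x ahead of the robot, y to its left, z up, the work surface at z = 0. Lengths are in m, angles in rad, forces in N, time in s.
With the tool pointing down it reaches from about 0.35 to 0.9 m from the base axis. Payload 8.1 kg.
Tool frame: the origin (TCP) lies between the finger pads; the fingertips stand ahead of it and the grasp point (between the pads) is the TCP (arm.nose_length is the z of the fingertips in the tool frame, in m); z points along the fingers, y is the line along which they close (so a half turn about z gives the same grasp; the last joint's range is limited). The gripper opens to 92 mm and grips with 3 to 60 N. Pads are 19 mm wide; open, the fingers measure 130 mm over their backs; the gripper's body (75 mm by 190 mm) begins 47 mm behind the grasp point.
Start: joints at [1.232, 0.434, 0.025, 1.573, -0.012, 1.134, -0.075], TCP at [0.146, -0.608, 0.246] pointing down, gripper open.
Joint ranges: [-2.62, 2.62], [-0.44, 2.09], [-1.27, 1.32], [0.08, 2.57], [-1.32, 4.46], [0.12, 2], [-2.74, 2.74]. Speed limits (rad/s): [2.22, 2.22, 3.01, 3.01, 3.14, 3.14, 3.14].

## Interface

Orientations are given as a rotation vector (axis times angle).
In Python, from cell import sensors, optics, arm gives the robot as it stands.
- The arm moves only by the tool arm_command, never from a script. Its argument "deltas" is one flat list of numbers, 7 for each row, row after row: the turn, a rotation vector about the world's x, y, z as a fraction of full scale, then the shift along the world's x, y, z as a fraction of full scale, then the finger opening in mm, from 0 to 91.8. In form: [wx, wy, wz, dx, dy, dz, fingers, wx, wy, wz, dx, dy, dz, fingers, ...]. A call has 1 to 20 rows; each row is the pose to reach, as a shift and turn from the pose commanded when the call began; what a row does not reach only later rows make up. Full scale, the value 1, is 1 m for a shift and 90 degrees for a turn. A row lasts 1/10 s, in which the tool goes at most 50 mm and 8.59 degrees, less where a joint would pass 70% of its speed; a pose out of reach is approached as far as the arm can. A call with a number of a shift or a turn outside -1 to 1 is refused whole. A call with a gripper value outside its range is refused whole. The fingers move at their own pace and stop on an object; "force" is the grip in N (left out, the last holds). Time passes only in rows, so rows that repeat a pose let the fingers close. It gives the time, the measured TCP pose, the force, the opening and the grip force at its end, in the units of the state.
- sensors.observe(): the state, without advancing time (a new reading comes with each control period).
- optics.get_image(name): name is "scene" or "side" or "wrist"; returns the picture (480x640x3 uint8, blue, green, red); there is no depth.
- optics.calibration(name): a dict with "camera_matrix" (3x3 intrinsics, pixels), "rvec" (rotation vector, rad) and "tvec" (3), from world to camera coordinates, as OpenCV has them. Camera axes: x right, y down, z forward; pixel columns grow to the right and rows downward; lengths in m; the calibration is good to about 2 mm. A picture is of the moment at which its call begins: read the wrist's pose just before it. calibration takes no time and is no camera call; for the wrist camera it gives the pose at the moment of the call.
- arm.sign_off(): hands the job in; it is judged then, once.
The state is a dict: "clock": time; "joints": joint angles; "dq": joint speeds; "joint_efforts": joint torques, N m; "position": TCP position; "ee_rot": TCP orientation; "force": force on the tool from outside, world axes, zero at the start; "ft_torque": the same for the moment, N m; "width": opening from 0.0 (shut) to 1.0 (fully open); "gripper_force": force on a finger pad.
Only numpy, scipy, OpenCV 4.12 (cv2) and the standard library are available. Lean on these libraries where they do the work, as an engineer would, in place of code of your own. Each camera call takes 0.05 s, during which the arm holds its last target. There are 200 camera calls.

## Working session

There is one attempt and no reset: what is moved stays moved. The work goes in short steps, Python scripts to look and compute and a tool call to move; the robot and the scene stay as the last step left them, time stands still between calls to the robot, and variables do not carry over. Pictures are saved under pics/ and viewed, at most 10 in all, crops included, and the job is handed in when it is done.

Besides the shell and the picture viewer there is one more tool, called after ">>>" as name(argument=value, ...), one argument or row to a line, values as JSON. arm_command: Moves the arm, as the interface text tells. Its arguments: {"type":"object","properties":{"deltas":{"type":"array","items":{"type":"number"}},"force":{"type":"number"}},"required":["deltas"]}

```bash
mkdir -p pics; cat > h.py <<'E'
import numpy as np, cv2
from cell import sensors, optics, arm
def snap(n,f):
    c=optics.calibration(n); im=optics.get_image(n); cv2.imwrite(f'pics/{f}.png',im); return im,c
def ray(c,uv):
    R=cv2.Rodrigues(np.array(c['rvec'],float))[0]; t=np.array(c['tvec'],float).ravel()
    K=np.array(c['camera_matrix'],float)
    d=R.T@np.linalg.solve(K,[uv[0],uv[1],1.]); return -R.T@t,d
def onz(c,uv,z):
    o,d=ray(c,uv); return o+d*(z-o[2])/d[2]
def px(c,p):
    return cv2.projectPoints(np.array(p,float).reshape(-1,3),np.array(c['rvec'],float),np.array(c['tvec'],float),np.array(c['camera_matrix'],float),None)[0].reshape(-1,2)
E
python3 - <<'E'
from h import *
s=sensors.observe(); print(s['clock'],s['position'],s['ee_rot'],s['force'],s['width'],arm.nose_length)
for n in('scene','side'):
    im,c=snap(n,n+'0'); print(n,ray(c,(320,240)))
E
```

```text
0.0 [ 0.14586089 -0.6072831   0.24497315] [-3.11836074e+00 -3.69216295e-01  4.30003637e-04] [0.1722161  0.69501935 0.98500319] 1.004695547790255 0.019
scene (array([ 1.248492  , -0.1961412 ,  0.60663147]), array([-0.79609275,  0.20879515, -0.56823893]))
side (array([0.07578577, 0.69679838, 1.07091281]), array([ 0.33179701, -0.53607844, -0.77626327]))
```

View pics/scene0.png

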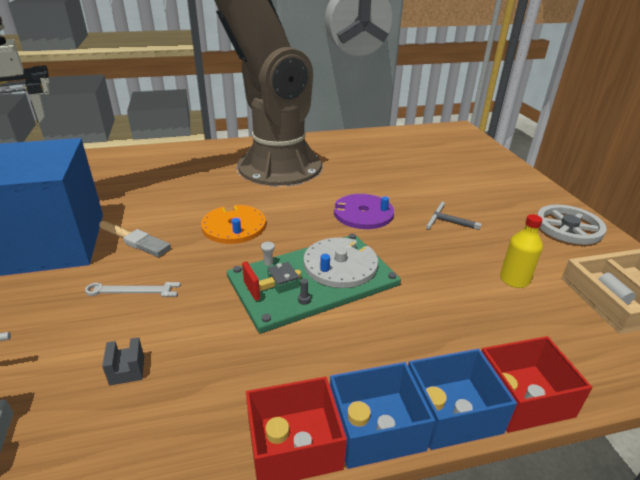

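View pics/side0.png

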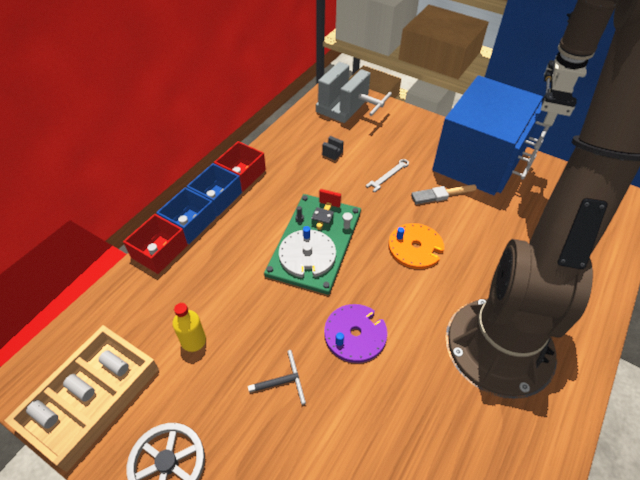

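The scene view shows the fixture at about (315,275), with the post at (325,263) on the pad side and the slot on the far side at (360,243). The red pad is at (251,281). The plate needs roughly a half turn.

```bash
python3 - <<'E'
from h import *
for n,box in(('scene',(215,225,410,330)),('side',(255,180,370,300))):
    im=cv2.imread(f'pics/{n}0.png'); c=optics.calibration(n)
    x0,y0,x1,y1=box; m0=np.zeros(im.shape[:2],np.uint8); m0[y0:y1,x0:x1]=255
    hsv=cv2.cvtColor(im,cv2.COLOR_BGR2HSV)
    def big(lo,hi):
        m=cv2.inRange(hsv,lo,hi)&m0; k,l,st,ce=cv2.connectedComponentsWithStats(m)
        i=1+np.argmax(st[1:,4]); return l==i,st[i],m
    g,st,gm=big((65,80,30),(90,255,200))
    ys,xs=np.nonzero(gm); P=np.array([onz(c,(x,y),.02)[:2] for x,y in zip(xs,ys)],np.float32)
    r=cv2.minAreaRect(P); print(n,'slab',r,cv2.boxPoints(r).round(4).tolist())
    for nm,lo,hi in(('blue',(110,150,50),(125,255,255)),('red',(0,170,60),(6,255,255)),('yellow',(20,60,120),(32,255,255))):
        b,st,m=big(lo,hi); ys,xs=np.nonzero(b); print(nm,st,xs.mean(),ys.mean(), onz(c,(xs.mean(),ys.mean()),.055 if nm=='blue' else .05 if nm=='red' else .038))
    cv2.imwrite(f'pics/{n}z.png',cv2.resize(im[y0:y1,x0:x1],None,fx=4 if n=='scene' else 5,fy=4 if n=='scene' else 5,interpolation=cv2.INTER_CUBIC))
E
```

```text
scene slab ((0.5489510297775269, -0.02422483265399933), (0.18899528682231903, 0.30476176738739014), 13.90247631072998) [[0.4205999970436096, 0.10100000351667404], [0.49380001425743103, -0.19480000436306], [0.677299976348877, -0.149399995803833], [0.6040999889373779, 0.14640000462532043]]
blue [233 225   1   1   1] 233.0 225.0 [ 0.38063553 -0.16556727  0.055     ]
red [242 262  18  38 361] 250.82548476454295 280.3795013850416 [ 0.57073476 -0.14951974  0.05      ]
yellow [259 277  16  13 140] 266.4642857142857 282.77142857142854 [ 0.56937164 -0.12048168  0.038     ]
side slab ((0.5370004177093506, -0.02127903699874878), (0.17702032625675201, 0.3084386885166168), 13.887022018432617) [[0.4140999913215637, 0.10719999670982361], [0.48809999227523804, -0.19220000505447388], [0.6599000096321106, -0.14970000088214874], [0.5859000086784363, 0.14970000088214874]]
blue [303 230   7   9  45] 306.4 234.0888888888889 [ 0.55135396 -0.00224453  0.055     ]
red [320 189  21  18 270] 329.84814814814814 197.1851851851852 [ 0.57298431 -0.15649581  0.05      ]
yellow [323 204   8   6  33] 326.8484848484849 206.6969696969697 [ 0.56629271 -0.12999679  0.038     ]
```

View pics/scenez.png

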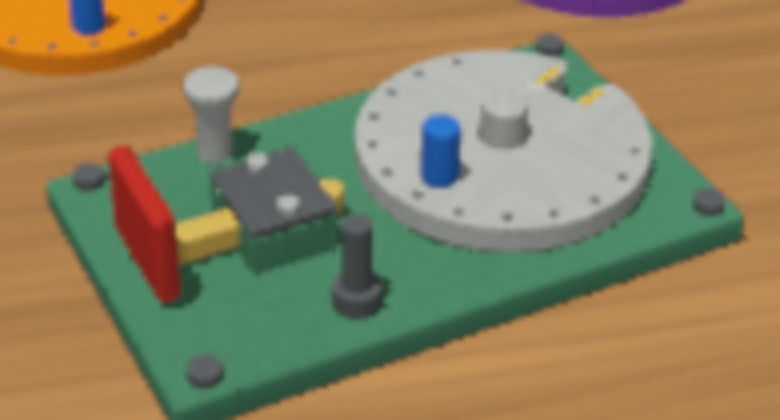

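View pics/sidez.png

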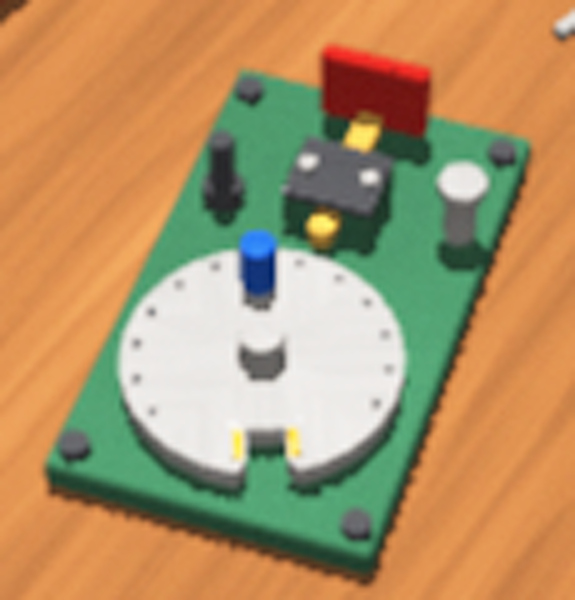

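The crops show these points (crop pixels; scene crop is 4x, side crop is 5x):

| Feature | Scene | Side |
|---|---|---|
| Spindle top | (505,100) | (263,335) |
| Post top | (441,124) | (258,240) |
| Yellow slot marks | (548,76), (592,96) | (238,444), (293,442) |

The slab corners are also clear in both.

```bash
cat > m.py <<'E'
from h import *
cs={n:optics.calibration(n) for n in('scene','side')}
def up(n,p):
    o,s=((215,225),4) if n=='scene' else ((255,180),5)
    return [(p[i]+.5)/s-.5+o[i] for i in(0,1)]
D=dict(spindle=((505,100),(263,335),.058),post=((441,124),(258,240),.072),markA=((548,76),(293,442),.038),markB=((592,96),(238,444),.038),
 corner_nl=((48,190),(528,145),.02),corner_fl=((175,412),(240,72),.02),corner_fr=((742,222),(48,472),.02),
 padtopA=((122,150),(430,70),.075),padtopB=((172,238),(325,48),.075))
for k,(a,b,z) in D.items():
    pa=onz(cs['scene'],up('scene',a),z); pb=onz(cs['side'],up('side',b),z)
    A=[];B=[]
    for n,q in(('scene',a),('side',b)):
        o,d=ray(cs[n],up(n,q)); d/=np.linalg.norm(d); M=np.eye(3)-np.outer(d,d); A.append(M);B.append(M@o)
    print(k,pa[:2].round(4),pb[:2].round(4),np.linalg.solve(sum(A),sum(B)).round(4),z)
E
python3 m.py
```

```text
spindle [0.5218 0.0386] [0.5249 0.0341] [0.5241 0.0368 0.0605] 0.058
post [ 0.553  -0.0031] [ 0.5562 -0.0089] [ 0.5553 -0.0053  0.0749] 0.072
markA [0.479  0.0757] [0.4823 0.0711] [0.4817 0.0737 0.0407] 0.038
markB [0.5013 0.093 ] [0.5053 0.0874] [0.5045 0.0905 0.0412] 0.038
corner_nl [ 0.4982 -0.1913] [ 0.4901 -0.1904] [ 0.4919 -0.1922  0.0161] 0.02
corner_fl [ 0.6648 -0.1494] [ 0.662  -0.1488] [ 0.6629 -0.1496  0.0185] 0.02
corner_fr [0.5953 0.1416] [0.5854 0.1447] [0.5886 0.1434 0.0149] 0.02
padtopA [ 0.5456 -0.1557] [ 0.5428 -0.1639] [ 0.543  -0.1586  0.076 ] 0.075
padtopB [ 0.614  -0.1411] [ 0.6016 -0.1465] [ 0.6046 -0.1443  0.071 ] 0.075
```

```bash
cat >> h.py <<'E'
O=np.array([.5245,.0365]); TH=np.radians(14.0)
def F(x,y):
    c,s=np.cos(TH),np.sin(TH); return O+np.array([c*x-s*y,s*x+c*y])
def fin(phi,gap=0,r=.05): # finger centre (world) and turn of tool x (world deg)
    a=np.radians(phi); return F(*(r*np.array([np.cos(a),np.sin(a)])+(.0195+gap)*np.array([np.sin(a),-np.cos(a)])))
E
python3 - <<'E'
from h import *
s=sensors.observe(); R=cv2.Rodrigues(np.array(s['ee_rot']))[0]; print('toolx deg',np.degrees(np.arctan2(R[1,0],R[0,0])),R[:,2])
cs={n:optics.calibration(n) for n in('scene','side')}
def tri(a,b):
    A=[];B=[]
    for n,q in(('scene',a),('side',b)):
        o,d=ray(cs[n],q); d/=np.linalg.norm(d); M=np.eye(3)-np.outer(d,d); A.append(M);B.append(M@o)
    return np.linalg.solve(sum(A),sum(B)).round(3)
print('box',tri((80,142),(440,122)),tri((80,142),(513,152)),tri((80,142),(543,100)),tri((80,142),(470,82)))
print('can',onz(cs['scene'],(518,278),0),onz(cs['side'],(192,345),0))
print('post a',fin(-68.5,.014), fin(-68.5),'box corners z.2', [onz(cs['side'],q,.2).round(2) for q in((440,122),(513,152),(543,100),(470,82))])
E
```

```text
toolx deg 13.505587897816731 [-4.98242860e-04  1.35142271e-03 -9.99998963e-01]
box [ 0.377 -0.414  0.252] [ 0.179 -0.472  0.184] [ 0.179 -0.509  0.25 ] [ 0.355 -0.452  0.296]
can [0.61821421 0.39631831 0.        ] [0.61631699 0.39135547 0.        ]
post a [ 0.52626228 -0.02365932] [ 0.5376599  -0.01552948] box corners z.2 [array([ 0.39, -0.45,  0.2 ]), array([ 0.18, -0.44,  0.2 ]), array([ 0.18, -0.72,  0.2 ]), array([ 0.4 , -0.69,  0.2 ])]
```

>>> arm_command(
  deltas=[0,0,0,0,0,0.2,0,0,0,0,0,0,0.2,0,0,0,0,0,0,0.2,0,0,0,0,0,0,0.2,0,0,0,0,0,0,0.2,0,0,0,0.244,0.38,0.583,0.2,0,0,0,0.244,0.38,0.583,0.2,0,0,0,0.244,0.38,0.583,0.2,0,0,0,0.244,0.38,0.583,0.2,0,0,0,0.244,0.38,0.583,0.2,0,0,0,0.244,0.38,0.583,0.2,0,0,0,0.244,0.38,0.583,0.2,0,0,0,0.244,0.38,0.583,0.2,0,0,0,0.244,0.38,0.583,0.2,0,0,0,0.244,0.38,0.583,0.2,0,0,0,0.244,0.38,0.583,0.2,0,0,0,0.244,0.38,0.583,0.2,0,0,0,0.244,0.38,0.583,0.2,0,0,0,0.244,0.38,0.583,0.2,0,0,0,0.244,0.38,0.583,0.2,0],
)

```text
clock: 2.1
position: [0.5275, -0.018, 0.4447]
ee_rot: [-2.984, -0.97, -0.0]
force: [-0.7, -0.1, 0.2]
width: 0.006
gripper_force: 0.0
```

```bash
python3 - <<'E'
from h import *
s=sensors.observe(); print(s['position'],s['dq'])
im,c=snap('wrist','w1'); s=sensors.observe(); print(s['clock'],s['position'],s['joints']); import json
json.dump({k:np.array(v).tolist() for k,v in c.items()},open('w1.json','w'))
print('pred O,post',px(c,[[*O,.058],[*F(.05*np.cos(np.radians(-68.5)),.05*np.sin(np.radians(-68.5))),.072]]))
E
```

```text
[ 0.52746562 -0.0180459   0.44468893] [ 0.06384135 -0.03650433  0.07617575  0.03323639  0.00781639  0.01685064
  0.0916571 ]
2.15 [ 0.52661907 -0.02135521  0.44476936] [ 0.36577385  0.22541888 -0.54450113  1.41828496  0.11422239  1.53115258
 -1.1178724 ]
pred O,post [[292.27552604 174.02332   ]
 [324.70910532 175.17541963]]
```

View pics/w1.png

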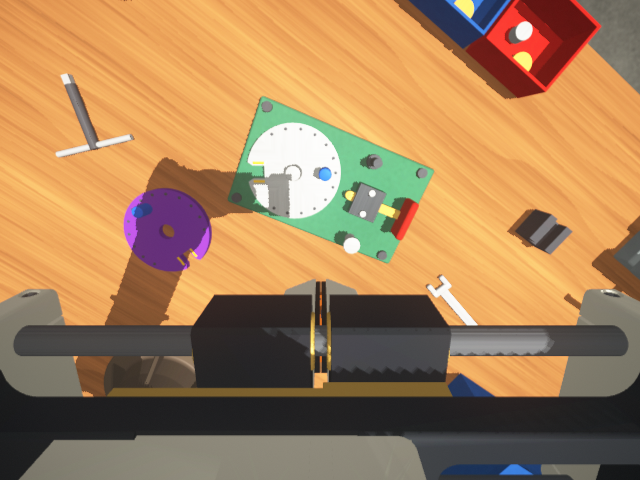

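The wrist view confirms the estimate: spindle top at (292,172) and post at (325,173), within 2 px of prediction. I'm descending behind the post.

>>> arm_command(
  deltas=[0,0,0,0,0,-0.1,0,0,0,0,0,0,-0.2,0,0,0,0,0,0,-0.3,0,0,0,0,0,0,-0.3,0,0,0,0,0,0,-0.3,0,0,0,0,0,0,-0.3,0,0,0,0,0,0,-0.33,0,0,0,0,0,0,-0.36,0,0,0,0,0,0,-0.375,0,0,0,0,0,0,-0.375,0,0,0,0,0,0,-0.375,0],
)

```text
clock: 3.25
position: [0.5259, -0.0255, 0.0711]
ee_rot: [2.993, 0.955, -0.001]
force: [0.1, -1.2, -0.2]
width: 0.001
gripper_force: 0.0
```

```bash
python3 - <<'E'
from h import *
s=sensors.observe(); p=s['position']; print(s['clock'],p,s['ee_rot'],s['force'],np.abs(s['dq']).max())
b=np.array([.526,-.025]) # commanded
for ph in list(range(-68,3,5)):
    q=fin(ph)-b; print(ph,q.round(4),round((ph+68.5)/90,3))
E
```

```text
3.25 [ 0.52590774 -0.02553624  0.07105923] [ 2.99251865e+00  9.55225529e-01 -5.82901801e-04] [ 0.08348087 -1.22244671 -0.23062913] 0.0178330491085818
-68 [0.0121 0.0096] 0.006
-63 [0.0166 0.011 ] 0.061
-58 [0.0209 0.0127] 0.117
-53 [0.0251 0.0149] 0.172
-48 [0.029  0.0174] 0.228
-43 [0.0328 0.0202] 0.283
-38 [0.0362 0.0233] 0.339
-33 [0.0394 0.0268] 0.394
-28 [0.0423 0.0305] 0.45
-23 [0.0448 0.0344] 0.506
-18 [0.047  0.0386] 0.561
-13 [0.0488 0.0429] 0.617
-8 [0.0503 0.0473] 0.672
-3 [0.0513 0.0519] 0.728
2 [0.0519 0.0565] 0.783
```

>>> arm_command(
  deltas=[0,0,0.0,0.006,0.005,0,0,0,0,0.006,0.012,0.0096,0,0,0,0,0.061,0.0166,0.011,0,0,0,0,0.117,0.021,0.0127,0,0,0,0,0.172,0.025,0.015,0,0,0,0,0.228,0.029,0.0174,0,0,0,0,0.283,0.033,0.02,0,0,0,0,0.339,0.036,0.0233,0,0,0,0,0.394,0.0394,0.0268,0,0,0,0,0.45,0.0423,0.0305,0,0,0,0,0.506,0.0448,0.0344,0,0,0,0,0.561,0.047,0.0386,0,0,0,0,0.617,0.0488,0.0429,0,0,0,0,0.672,0.0503,0.0473,0,0,0,0,0.728,0.0513,0.0519,0,0,0,0,0.756,0.0516,0.0542,0,0,0,0,0.783,0.0519,0.0565,0,0,0,0,0.783,0.0519,0.0565,0,0],
)

```text
clock: 5.05
position: [0.5792, 0.0311, 0.0716]
ee_rot: [1.891, 2.506, 0.0]
force: [0.7, -4.6, 3.2]
width: 0.004
gripper_force: 2.2
```

```bash
python3 - <<'E'
from h import *
s=sensors.observe(); p=s['position']; print(s['clock'],p,s['ee_rot'],s['force'],s['joints'])
im,c=snap('side','s2'); c2=optics.calibration('scene'); i2=optics.get_image('scene')
def blue(im,c,box):
    x0,y0,x1,y1=box; h=cv2.cvtColor(im,cv2.COLOR_BGR2HSV)[y0:y1,x0:x1]; m=cv2.inRange(h,(100,150,40),(125,255,255)); ys,xs=np.nonzero(m)
    if len(xs): q=(xs.mean()+x0,ys.mean()+y0); print(len(xs),q,onz(c,q,.058))
blue(im,c,(265,205,350,290)); blue(i2,c2,(290,240,385,295)); print('exp',F(.05*np.cos(.035),.05*np.sin(.035)))
b=fin(2)
for ph in list(range(2,93,5))+[89,90]:
    q=fin(ph)-b; print(ph,q.round(4),round((ph-2)/90,3))
A=im[170:310,230:390]; B=i2[220:340,215:415]
cv2.imwrite('pics/c2.png',np.vstack([cv2.resize(A,(343,300)),cv2.resize(B,(343,206))]))
E
```

```text
5.05 [0.57919466 0.03106984 0.07162906] [1.89062011e+00 2.50611204e+00 2.59671448e-04] [ 0.69393836 -4.6119249   3.21892434] [ 0.36278669  0.68650822 -0.75298662  1.81958385  0.60123498  0.87726908
 -0.39877392]
71 (np.float64(288.6338028169014), np.float64(242.66197183098592)) [0.57292821 0.04944055 0.058     ]
22 (np.float64(353.0), np.float64(271.3181818181818)) [0.59425396 0.04182012 0.058     ]
exp [0.5725618  0.05028636]
2 [0. 0.] 0.0
7 [0.0002 0.0047] 0.056
12 [0.     0.0094] 0.111
17 [-0.0005  0.014 ] 0.167
22 [-0.0015  0.0186] 0.222
27 [-0.0029  0.023 ] 0.278
32 [-0.0047  0.0274] 0.333
37 [-0.0068  0.0315] 0.389
42 [-0.0093  0.0355] 0.444
47 [-0.0121  0.0392] 0.5
52 [-0.0153  0.0427] 0.556
57 [-0.0187  0.0459] 0.611
62 [-0.0224  0.0488] 0.667
67 [-0.0264  0.0513] 0.722
72 [-0.0305  0.0535] 0.778
77 [-0.0348  0.0553] 0.833
82 [-0.0393  0.0567] 0.889
87 [-0.0438  0.0578] 0.944
92 [-0.0485  0.0584] 1.0
89 [-0.0457  0.0581] 0.967
90 [-0.0466  0.0582] 0.978
```

View pics/c2.png

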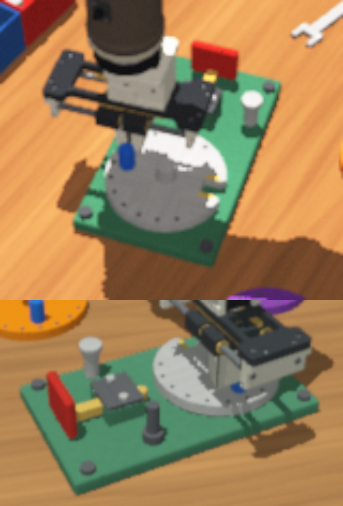

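The plate is turning as planned, with the post at about 2° and touching the finger. I'm continuing to about 86°.

>>> arm_command(
  deltas=[0,0,0.056,0.0002,0.0047,0,0,0,0,0.111,0,0.0094,0,0,0,0,0.167,-0.0005,0.014,0,0,0,0,0.222,-0.0015,0.0186,0,0,0,0,0.278,-0.0029,0.023,0,0,0,0,0.333,-0.0047,0.0274,0,0,0,0,0.389,-0.0068,0.0315,0,0,0,0,0.444,-0.0093,0.0355,0,0,0,0,0.5,-0.0121,0.0392,0,0,0,0,0.556,-0.0153,0.0427,0,0,0,0,0.611,-0.0187,0.0459,0,0,0,0,0.667,-0.0224,0.0488,0,0,0,0,0.722,-0.0264,0.0513,0,0,0,0,0.778,-0.0305,0.0535,0,0,0,0,0.833,-0.0348,0.0553,0,0,0,0,0.861,-0.037,0.056,0,0,0,0,0.889,-0.0393,0.0567,0,0,0,0,0.911,-0.041,0.0572,0,0,0,0,0.933,-0.043,0.0577,0,0,0,0,0.933,-0.043,0.0577,0,0],
)

```text
clock: 7.15
position: [0.5363, 0.0898, 0.0715]
ee_rot: [-0.27, 3.127, 0.001]
force: [3.6, -1.8, 2.4]
width: 0.004
gripper_force: 2.2
```

```bash
cat >> h.py <<'E'
def fx(p):
    d=np.array(p[:2])-O; c,s=np.cos(TH),np.sin(TH); return np.array([c*d[0]+s*d[1],-s*d[0]+c*d[1]])
def blue(im,c,box):
    x0,y0,x1,y1=box; h=cv2.cvtColor(im,cv2.COLOR_BGR2HSV)[y0:y1,x0:x1]; m=cv2.inRange(h,(100,150,40),(125,255,255)); ys,xs=np.nonzero(m)
    if len(xs):
        q=(xs.mean()+x0,ys.mean()+y0); f=fx(onz(c,q,.057)); print('post',len(xs),q,f,np.degrees(np.arctan2(f[1],f[0])))
E
python3 - <<'E'
from h import *
s=sensors.observe(); p=s['position']; print(s['clock'],p,s['ee_rot'],s['force'],s['joints'][6])
im,c=snap('side','s3'); c2=optics.calibration('scene'); i2=optics.get_image('scene'); w,cw=snap('wrist','w3')
blue(im,c,(265,205,350,290)); blue(i2,c2,(310,225,385,280))
A=im[170:310,230:390]; B=i2[220:340,215:415]
v=np.vstack([cv2.resize(A,(480,420),interpolation=2),cv2.resize(B,(480,180))])
cv2.imwrite('pics/c3.png',np.hstack([v[:480],cv2.resize(w,(320,240))[:0].reshape(0,320,3)] if 0 else [v]))
E
```

```text
7.15 [0.53625748 0.08983881 0.07149148] [-2.70080941e-01  3.12741488e+00  8.42593100e-04] [ 3.58012722 -1.82717412  2.40773025] 0.7144224692878481
post 75 (np.float64(299.17333333333335), np.float64(261.4533333333333)) [0.00339175 0.04881919] 86.02571433800485
post 14 (np.float64(360.42857142857144), np.float64(251.57142857142858)) [0.01978718 0.03557096] 60.913972069275495
```

View pics/c3.png

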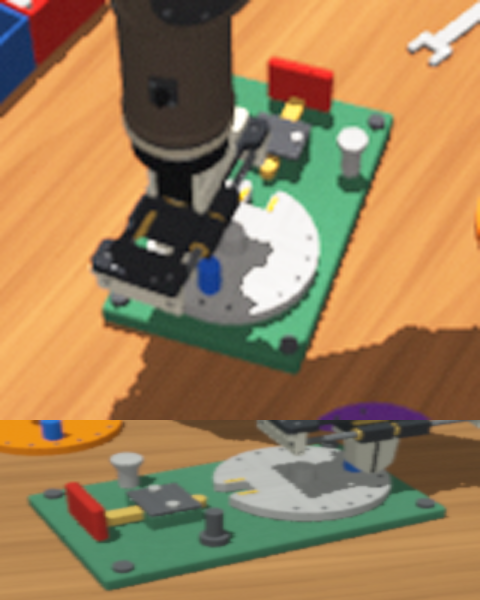

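The post is at 86° in the side view; the scene view of it is mostly hidden. I'll nudge another 4°, back off and lift.

>>> arm_command(
  deltas=[0,0,0.022,-0.0018,0.0003,0,0,0,0,0.044,-0.0036,0.0005,0,0,0,0,0.044,-0.0036,0.0005,0,0,0,0,0.044,-0.0036,0.0005,0,0,0,0,0.044,0.005,0.003,0,0,0,0,0.044,0.025,0.008,0,0,0,0,0.044,0.03,0.01,0.04,0,0,0,0.044,0.03,0.01,0.09,0,0,0,0.044,0.03,0.01,0.14,0,0,0,0.044,0.03,-0.04,0.18,0,0,0,0.044,0.08,-0.09,0.2,0,0,0,0.044,0.13,-0.14,0.2,0,0,0,0.044,0.13,-0.19,0.2,0,0,0,0.044,0.13,-0.24,0.2,0,0,0,0.044,0.13,-0.28,0.2,0,0,0,0.044,0.13,-0.28,0.2,0],
)

```text
clock: 8.9
position: [0.665, -0.1944, 0.2697]
ee_rot: [0.373, -3.118, -0.001]
force: [0.1, -0.2, 0.4]
width: 0.005
gripper_force: 0.0
```

```bash
python3 - <<'E'
from h import *
s=sensors.observe(); p=s['position']; print(s['clock'],p,s['ee_rot'],s['force'],s['joints'].round(2) if hasattr(s['joints'],'round') else s['joints'])
im,c=snap('side','s4'); i2,c2=snap('scene','sc4')
blue(im,c,(265,205,350,290)); blue(i2,c2,(310,225,385,280))
for I,cc,nm in((im,c,'side'),(i2,c2,'scene')):
    h=cv2.cvtColor(I,cv2.COLOR_BGR2HSV); m=cv2.inRange(h,(18,50,110),(34,255,255)); k,l,st,ce=cv2.connectedComponentsWithStats(m)
    for i in range(1,k):
        f=fx(onz(cc,ce[i],.038))
        if abs(f[0])<.03 and -.21<f[1]<-.02: print(nm,'yel',st[i][4],f.round(4))
A=im[170:310,230:390]; B=i2[220:340,215:415]
cv2.imwrite('pics/c4.png',np.vstack([cv2.resize(A,(400,350),interpolation=2),cv2.resize(B,(400,240),interpolation=2)]))
E
```

```text
8.9 [ 0.66495024 -0.19438218  0.26970712] [ 3.73160762e-01 -3.11776721e+00 -1.15020411e-03] [ 0.09715235 -0.1853228   0.38175983] [ 0.78  0.79 -1.15  1.29  0.71  1.49  1.52]
post 68 (np.float64(300.63235294117646), np.float64(261.80882352941177)) [-0.00050137  0.04868128] 90.5900709652645
post 121 (np.float64(361.77685950413223), np.float64(244.49586776859505)) [-9.18327661e-05  5.12189987e-02] 90.10272798012366
side yel 32 [-0.0007 -0.1745]
side yel 35 [-0.0011 -0.0992]
side yel 17 [ 0.0143 -0.0589]
side yel 16 [-0.0154 -0.0578]
scene yel 23 [-0.0173 -0.0535]
scene yel 20 [ 0.0122 -0.0531]
scene yel 15 [ 0.0021 -0.0956]
scene yel 132 [ 0.0069 -0.1644]
scene yel 2 [-0.0203 -0.2006]
scene yel 2 [-0.0107 -0.2011]
```

View pics/c4.png

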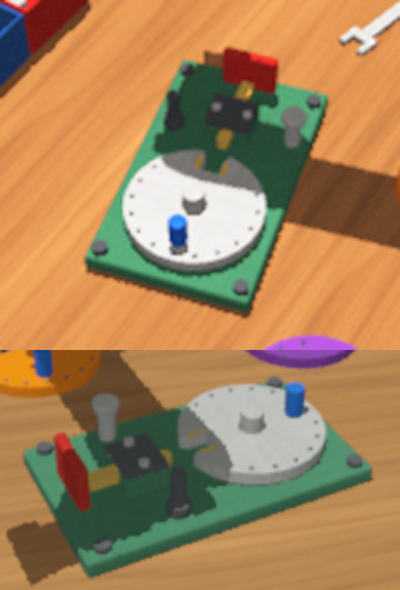

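Post at 90.1–90.6° in the two views, with the slot marks straddling the bar's axis, so the slot is in line to about 1°. I'll now go behind the pad, descend and push along +y.

>>> arm_command(
  deltas=[0,0,0,-0.045,0,0,0,0,0,0,-0.0835,0,0,0,0,0,0,-0.0835,0,0,0,0,0,0,-0.0835,0,-0.05,0,0,0,0,-0.0835,0,-0.1,0,0,0,0,-0.0835,0,-0.15,0,0,0,0,-0.0835,0,-0.19,0,0,0,0,-0.0835,0,-0.214,0,0,0,0,-0.0835,0,-0.214,0,0,0,0,-0.086,0.01,-0.214,0,0,0,0,-0.0875,0.016,-0.214,0,0,0,0,-0.089,0.022,-0.214,0,0,0,0,-0.09,0.026,-0.214,0,0,0,0,-0.091,0.03,-0.214,0,0,0,0,-0.092,0.034,-0.214,0,0,0,0,-0.093,0.038,-0.214,0,0,0,0,-0.094,0.042,-0.214,0,0,0,0,-0.094,0.042,-0.214,0],
)

```text
clock: 10.8
position: [0.5705, -0.1476, 0.0567]
ee_rot: [0.381, -3.118, -0.001]
force: [-0.1, -0.7, -0.9]
width: 0.003
gripper_force: 0.0
```

```bash
cat > chk.py <<'E'
from h import *
s=sensors.observe(); p=s['position']; print(s['clock'],p,fx(p),s['force'])
im=optics.get_image('side');c=optics.calibration('side'); i2=optics.get_image('scene');c2=optics.calibration('scene')
for I,cc,nm in((im,c,'side'),(i2,c2,'scene')):
    h=cv2.cvtColor(I,cv2.COLOR_BGR2HSV); m=cv2.inRange(h,(0,150,40),(6,255,255))|cv2.inRange(h,(175,150,40),(180,255,255)); k,l,st,ce=cv2.connectedComponentsWithStats(m)
    for i in range(1,k):
        f=fx(onz(cc,ce[i],.05))
        if st[i][4]>15 and abs(f[0])<.05 and -.24<f[1]<-.1: print(nm,'red',st[i],f.round(4))
blue(im,c,(265,205,350,290)); blue(i2,c2,(310,225,385,280))
A=im[170:310,230:390]; B=i2[220:340,215:415]
cv2.imwrite('pics/chk.png',np.vstack([cv2.resize(A,(400,350),interpolation=2),cv2.resize(B,(400,240),interpolation=2)]))
E
python3 chk.py
```

```text
10.8 [ 0.57048757 -0.14760898  0.05667606] [ 8.15492082e-05 -1.89765561e-01] [-0.06765459 -0.67807274 -0.91913833]
side red [333 200   5  14  46] [-0.0259 -0.1692]
scene red [262 264  12  32 240] [ 0.0158 -0.1639]
post 67 (np.float64(300.6268656716418), np.float64(261.7164179104478)) [-0.00038899  0.04841091] 90.46037543177678
post 121 (np.float64(361.77685950413223), np.float64(244.49586776859505)) [-9.18327661e-05  5.12189987e-02] 90.10272798012366
```

The bar is at about 32 mm with no resistance, so it has entered the slot. I'll push on to the stop in small steps.

>>> arm_command(
  deltas=[0,0,0,-0.001,0.004,0,0,0,0,0,-0.0015,0.006,0,0,0,0,0,-0.002,0.008,0,0,0,0,0,-0.0024,0.0095,0,0,0,0,0,-0.0027,0.011,0,0,0,0,0,-0.0027,0.011,0,0],
)

```text
clock: 11.5
position: [0.5678, -0.138, 0.0565]
ee_rot: [0.379, -3.118, 0.001]
force: [-1.5, -4.4, -1.0]
width: 0.001
gripper_force: 1.9
```

```bash
python3 chk.py
```

```text
11.5 [ 0.56783884 -0.1380109   0.05652091] [-1.66511789e-04 -1.79811795e-01] [-1.54669455 -4.42438636 -0.95672953]
side red [333 202   4  14  40] [-0.0264 -0.1616]
scene red [267 263  12  31 235] [ 0.0157 -0.1539]
post 66 (np.float64(300.57575757575756), np.float64(261.6818181818182)) [-0.00022889  0.04834984] 90.27123506716607
post 122 (np.float64(361.74590163934425), np.float64(244.48360655737704)) [-0.0001571   0.05118484] 90.1758610130665
```

View pics/chk.png

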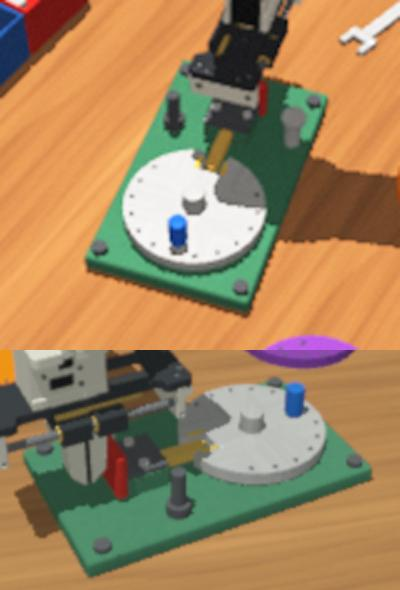

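The nose is in the slot and the push force is about 4.5 N. I'll press until the stop shows as a clear rise in force.

>>> arm_command(
  deltas=[0,0,0,-0.0005,0.002,0,0,0,0,0,-0.0005,0.002,0,0,0,0,0,-0.0005,0.002,0,0],
)

```text
clock: 11.9
position: [0.5678, -0.1379, 0.0566]
ee_rot: [0.376, -3.119, 0.005]
force: [0.6, -11.3, -2.2]
width: 0.004
gripper_force: 4.8
```

The position held while the force rose to 11 N, with the pad face about 161 mm from the spindle, which matches fully home. I'll press a little more, then retreat along -y and lift.

>>> arm_command(
  deltas=[0,0,0,-0.0005,0.0015,0,0,0,0,0,-0.0005,0.0015,0,0],
)

```text
clock: 12.1
position: [0.5677, -0.1379, 0.0566]
ee_rot: [0.374, -3.119, 0.008]
force: [2.2, -13.9, -1.8]
width: 0.007
gripper_force: 6.9
```

>>> arm_command(
  deltas=[0,0,0,0.002,-0.008,0,0,0,0,0,0.006,-0.025,0,0,0,0,0,0.0145,-0.058,0,0,0,0,0,0.0145,-0.058,0.03,0,0,0,0,0.0145,-0.058,0.08,0,0,0,0,0.0145,-0.058,0.13,0,0,0,0,0.0145,-0.06,0.18,0,0,0,0,0.0145,-0.11,0.22,0,0,0,0,0.0145,-0.16,0.24,0,0,0,0,0.0145,-0.16,0.24,0,0,0,0,0.0145,-0.16,0.24,0],
)

```text
clock: 13.2
position: [0.5822, -0.2967, 0.2979]
ee_rot: [-0.372, 3.117, 0.0]
force: [0.5, 0.7, -0.4]
width: 0.007
gripper_force: 0.0
```

```bash
python3 chk.py
```

```text
13.2 [ 0.58222559 -0.29669414  0.29788956] [-0.02459607 -0.33726193] [ 0.48691979  0.7425293  -0.40582277]
side red [315 198  22  18 206] [ 0.0017 -0.1671]
scene red [261 256  18  38 407] [-0.0011 -0.1537]
post 68 (np.float64(300.63235294117646), np.float64(261.80882352941177)) [-0.00050137  0.04868128] 90.5900709652645
post 122 (np.float64(361.74590163934425), np.float64(244.48360655737704)) [-0.0001571   0.05118484] 90.1758610130665
```

View pics/chk.png

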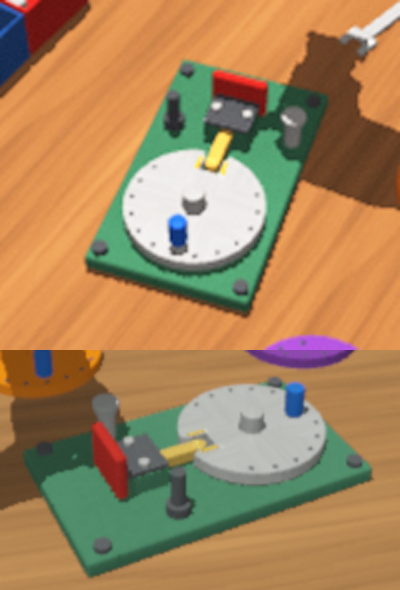

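The bar sits fully in the slot, having moved 38 mm from its start near 3 mm. The collet and bolt are undisturbed and the hand is clear.

```bash
python3 -c "
from cell import arm; print(arm.sign_off())"
```

```text
the job is handed in; nothing more can be done
None
```

The fixture is locked: I turned the plate until its slot faced the bar, pushed the bar home to its stop, left the hand clear, and handed the job in at about 13 s.

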